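Make up a timed-sample kit and a pH kit

TASK

Make up two kits from the stock standing along the front of the worktop. For the sampling kit, lay the bench timer flat, display up, in the wide bay of the lidded box, stand the small glass vial upright in the narrow bay of that box and then close its lid fully; for the pH kit, stand the buffer bottle in the wide bay of the low open caddy and the amber dropper bottle in its narrow bay, both upright. Leave the conical flask and the weighing boat where they stand.

Things in the scene. Friction and masses are not known exactly. Their poses are not given: they have to be found in the camera images.
- vial: small clear glass vial with a white cap, stands upright, round, 21 mm across and 48 mm tall, 20 g (each mass given here varies by -20 to +30 %). Origin: centre of its underside, z up.
- timer: off-white bench timer lying flat, display and three buttons on top: 58 mm (its x) by 64 mm (its y), 16 mm thick, 70 g. Origin: centre of its underside, z up.
- buffer_bottle: small square-bodied buffer bottle with a red screw cap, stands upright: body 38 x 38 mm (sides along its x and y), straight-sided to about 60 mm, 86 mm tall over the cap, 90 g. Origin: centre of its underside, z up.
- dropper_bottle: amber glass dropper bottle with a black teat, stands upright: round body 32 mm across, straight-sided to about 48 mm, 100 mm tall, 50 g. Origin: centre of its underside, z up.
- kit_box: grey plastic box with hinged lid, fixed; outside 98 (x) by 206 mm (y), rim 62 mm high, walls and floor 5 mm. A divider 45 mm above the floor stands at y = +22 to +26 mm: wide bay y = -98 to +22 (middle -38), narrow bay y = +26 to +98 (middle +62), both x = -44 to +44 mm. Origin: centre of its underside, on the worktop, z up; the lid is hinged on the +x (far) rim.
- kit_lid (a joint): lid angle: 0 closed, 1.57 upright, starts 1.62 to 1.82 (leaning back), stop 1.95. Hinge line along the box's y at x = +49, z = 62.5 mm of kit_box. Lid 98 mm from hinge to front edge, 206 mm along y, 6 mm thick, with a 6 mm thumb tab (44 mm long) mid front edge. Friction hinge (0.12 N m): it stays at any angle and must be pushed all the way down.
- lid_edge (a point): middle of the lid's front (free) edge, on its outer face (the top face when closed, the back face, turned away from the robot, when open).
- caddy: low open white plastic caddy, fixed; outside 92 (x) by 146 mm (y), rim 30 mm high, walls and floor 5 mm. A divider 22 mm above the floor stands at y = +12 to +16 mm: wide bay y = -68 to +12 (middle -28), narrow bay y = +16 to +68 (middle +42), both x = -41 to +41 mm. Origin: centre of its underside, on the worktop, z up.
- flask: conical glass flask, 65 mm across its foot, 105 mm tall, in the front row; not needed, to be left standing. Origin: centre of its underside.
- weigh_boat: shallow square white weighing boat, 68 x 68 x 16 mm, in the front row; not needed, to be left lying. Origin: centre of its underside.

How it is judged:
By the outcome, as a careful person would: the job done as asked, in the order asked, and still so for the second after the job is handed in, with the robot touching nothing.
It also fails if it takes over 115 s, if anything falls off the work surface, if the arm or the gripper's body presses on something with over 40 N, if the wrist force passes 120 N, or if a joint passes its speed limit or range.

ROBOT

A 6-joint arm with a two-finger parallel gripper is mounted at the origin on a cart in front of the work surface, level with it; the furniture and walls round the work are solid. World frame = base frame: x ahead of the robot, y to its left, z up, the work surface at z = 0. Lengths are in mm, angles in degrees, forces in N, time in s.
With the tool pointing down it reaches from about 300 to 850 mm from the base axis. Payload 4.2 kg.
Tool frame: the origin (TCP) lies midway between the tips of the shut fingers; the grasp point (between the pads) lies 19 mm behind it; z points along the fingers, y is the line along which they close (so a half turn about z gives the same grasp; the last joint's range is limited). The gripper opens to 91 mm and grips with 3 to 60 N. Pads are 32 mm wide; open, the fingers measure 118 mm over their backs; the gripper's body (76 mm by 178 mm) begins 60 mm behind the grasp point.
Start: joints at [-73.568, 18.312, 89.639, -0, 72.044, -1.146], TCP at [173.66, -548.169, 178.176] pointing down, gripper open.
Joint ranges: [-177.97, 177.97], [-48.28, 115.42], [12.27, 149.76], [-77.06, 257.06], [2.81, 150.46], [-146.56, 146.56]. Speed limits (degrees/s): [147.25, 147.25, 180, 180, 180, 180].

INTERFACE

Orientations are given as [roll, pitch, yaw] about the fixed x, y, z axes, in that order (R = Rz(yaw) Ry(pitch) Rx(roll)).
In Python, from workcell import env gives the robot as it stands.
- The arm moves only by the shell command python3 -m jog 'ROWS' [FORCE]. ROWS is a JSON object of lists of equal length, an entry for each row: "jaw": the finger opening in mm, from 0 to 91.2; "slide": the shift along the tool's x, y, z in units of 30 mm (1.0 is 30 mm), a list of three; "spin": the turn about the tool's z in units of 8 degrees (1.0 is 8 degrees). In form: {"jaw": [jaw, ...], "slide": [[dx, dy, dz], ...], "spin": [spin, ...]}. A call has 1 to 10 rows; each row shifts and turns the commanded pose from where the row before left it, along the tool's axes as they then stand; what a row does not reach is not made up. A row lasts 1/10 s, in which the tool goes at most 50 mm and 8.59 degrees, less where a joint would pass 70% of its speed; a pose out of reach is approached as far as the arm can. A call is refused whole if a number of a shift passes 1 or a number of a turn 1, either way. A call with a gripper value outside its range is refused whole. The fingers move at their own pace and stop on an object; FORCE is the grip in N (left out, the last holds). Time passes only in rows, so rows that do not move let the fingers close. It gives the time, the measured TCP pose, the force, the opening and the grip force at its end, in the units of the state.
- env.state(): the state, without advancing time (a new reading comes with each control period).
- env.grab_frame(name): name is "side" or "top" or "wrist"; returns the picture (384x512x3 uint8, red, green, blue); there is no depth.
- env.camera_model(name): a dict with "fx", "fy", "cx", "cy" (pixels), "camera_from_world" (4x4, takes a point from world to camera coordinates). Camera axes: x right, y up, looking along -z (the intrinsics and any distortion apply to the point x, -y, -z); pixel columns grow to the right and rows downward; lengths in mm; the calibration is good to about 2 mm. A picture is of the moment at which its call begins: read the wrist's pose just before it. camera_model takes no time and is no camera call; for the wrist camera it gives the pose at the moment of the call.
- env.job_done(): hands the job in; it is judged then, once.
The state is a dict: "time_s": time; "qpos": joint angles; "qvel": joint speeds; "effort": joint torques, N m; "ee_pos": TCP position; "ee_rot": TCP orientation; "force": force on the tool from outside, world axes, zero at the start; "torque": the same for the moment, N m; "gripper_width": finger opening in mm; "gripper_force": force on a finger pad.
Only numpy, scipy, OpenCV 4.12 (cv2) and the standard library are available. Lean on these libraries where they do the work, as an engineer would, in place of code of your own. Each camera call takes 0.05 s, during which the arm holds its last target. There are 200 camera calls.

## Working session

There is one attempt and no reset: what is moved stays moved. The work goes in short steps, Python scripts to look and compute and a shell command to move; the robot and the scene stay as the last step left them, time stands still between calls to the robot, and variables do not carry over. Pictures are saved under pics/ and viewed, at most 14 in all, crops included, and the job is handed in when it is done.

```bash
ls; mkdir -p pics
python3 - <<'E'
from workcell import env
import cv2,numpy as np
s=env.state(); print(s)
for n in("side","top"):
    m=env.camera_model(n); print(n,{k:np.round(v,3).tolist() if not isinstance(v,str) else v for k,v in m.items()})
    cv2.imwrite(f"pics/{n}0.png",env.grab_frame(n)[:,:,::-1])
E
```

```text
pics
{'time_s': 0.0, 'qpos': array([-7.35684179e+01,  1.83525122e+01,  8.97052222e+01, -3.89059771e-04,
        7.20427111e+01, -1.14746489e+00]), 'qvel': array([-0.05988438,  0.03621796, -0.00964996, -0.03763082, -0.01277483,
        0.01858172]), 'effort': array([ 3.89961191e-03, -4.12450218e+01, -2.31971991e+01,  7.31169200e-02,
        4.58566484e-02, -1.51323884e-04]), 'ee_pos': array([ 173.4898639 , -547.62440566,  177.31961295]), 'ee_rot': array([-1.79899567e+02, -1.64166727e-03,  1.75791659e+01]), 'force': array([ 0.06842979, -0.66523026, -0.22602086]), 'torque': array([-0.01531488,  0.00261655, -0.06349568]), 'gripper_force': 0.0, 'gripper_width': 91.24376565588108}
side {'fx': 349.332, 'fy': 349.332, 'cx': 259.917, 'cy': 193.19, 'camera_from_world': [[-0.857, 0.515, -0.013, 442.753], [-0.401, -0.65, 0.646, 168.521], [0.324, 0.558, 0.764, -1104.254], [0.0, 0.0, 0.0, 1.0]]}
top {'fx': 351.418, 'fy': 351.418, 'cx': 249.423, 'cy': 187.659, 'camera_from_world': [[0.002, -1.0, 0.004, 7.309], [0.998, 0.003, 0.063, -538.211], [-0.063, 0.004, 0.998, -1036.083], [0.0, 0.0, 0.0, 1.0]]}
```

View pics/top0.png

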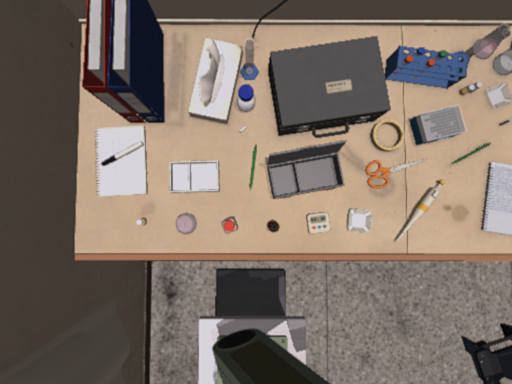

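View pics/side0.png

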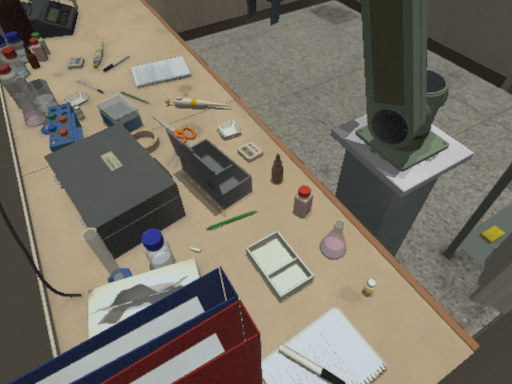

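The top view shows the front row, left (+y) to right: vial (141,221), flask (186,223), buffer (230,224), dropper (273,226), timer (318,223), boat (359,220). The caddy is at (194,176) and the box at (305,175), with a black case just behind its lid. The side view agrees. Next I'll get coarse positions.

```bash
cat > h.py <<'E'
from workcell import env
import numpy as np,cv2
def ray(m,uv):
    T=np.array(m["camera_from_world"]);R=T[:3,:3];o=-R.T@T[:3,3]
    d=R.T@np.array([(uv[0]-m["cx"])/m["fx"],-(uv[1]-m["cy"])/m["fy"],-1.]);return o,d
def onz(m,uv,z):
    o,d=ray(m,uv);return o+d*(z-o[2])/d[2]
def proj(m,p):
    T=np.array(m["camera_from_world"]);c=T[:3,:3]@np.array(p,float)+T[:3,3]
    return np.array([m["cx"]-m["fx"]*c[0]/c[2],m["cy"]+m["fy"]*c[1]/c[2]])
def cross(m1,u1,m2,u2):
    a,d=ray(m1,u1);b,e=ray(m2,u2)
    t=np.linalg.lstsq(np.c_[d,-e],b-a,rcond=None)[0];p,q=a+t[0]*d,b+t[1]*e
    return (p+q)/2,np.linalg.norm(p-q)
E
python3 - <<'E'
from h import *
m=env.camera_model("top")
for n,uv,z in[("vial",(141,221),48),("flask",(186,223),20),("buffer",(230,224.5),86),("drop",(273,226),100),("timer",(318,223),16),("boat",(359,220),10),("caddy",(194,176),30),("box",(305,175),62),("lidtop",(342,144),160),("lidtopL",(268,156),160)]:
    print(n,onz(m,uv,z).round(0))
for c in [(275,132),(388,108),(383,40),(270,53)]: print("case",onz(m,c,90).round(0))
m=env.camera_model("wrist");print({k:np.round(v,3).tolist() for k,v in m.items() if k!='name'})
E
```

```text
vial [439. 322.  48.]
flask [432. 197.  20.]
buffer [431.  63.  86.]
drop [428. -56. 100.]
timer [ 433. -196.   16.]
boat [ 442. -321.   10.]
caddy [572. 173.  30.]
box [ 572. -151.   62.]
lidtop [ 644. -232.  160.]
lidtopL [612. -39. 160.]
case [691. -63.  90.]
case [ 761. -383.   90.]
case [ 959. -373.   90.]
case [919. -49.  90.]
{'fx': 290.138, 'fy': 290.138, 'cx': 258.517, 'cy': 189.101, 'camera_from_world': [[0.301, -0.954, -0.002, -572.777], [0.913, 0.289, -0.288, 31.962], [0.276, 0.085, 0.957, -393.048], [0.0, 0.0, 0.0, 1.0]]}
```

```bash
python3 -m jog '{"jaw":[91,91,91,91],"slide":[[0,0,-0.6],[0,0,-0.6],[0,0,-0.6],[0,0,-0.6]],"spin":[1,1,0.2,0]}'
python3 -m jog '{"jaw":[91,91,91,91,91,91,91],"slide":[[0.7,-0.97,0],[0.7,-0.97,0],[0.7,-0.97,0],[0.7,-0.97,0],[0.7,-0.97,0],[0.7,-0.97,0],[0.7,-0.97,0]],"spin":[0,0,0,0,0,0,0]}'
python3 -m jog '{"jaw":[91,91,91,91,91,91,91,91,91],"slide":[[0.7,-0.97,0],[0.7,-0.97,0],[0.7,-0.97,0],[0.7,-0.97,0],[0.7,-0.97,0],[0.7,-0.97,0],[0.7,-0.97,0],[0,0,0],[0,0,0]],"spin":[0,0,0,0,0,0,0,0,0]}'
python3 - <<'E'
from h import *
import pickle
m=env.camera_model("wrist");f=env.grab_frame("wrist");pickle.dump((m,f),open("w1.pkl","wb"))
cv2.imwrite("pics/w1.png",cv2.resize(f[:,:,::-1],(768,576)))
E
```

```text
time_s: 0.5
ee_pos: [173.6, -547.8, 250.3]
ee_rot: [-179.9, 0.0, -0.1]
force: [0.3, 0.3, 0.5]
gripper_width: 91.4
gripper_force: 0.0
time_s: 1.2
ee_pos: [321.2, -343.0, 249.8]
ee_rot: [-180.0, 0.0, -0.0]
force: [1.1, 1.1, 0.2]
gripper_width: 91.0
gripper_force: 0.0
time_s: 2.1
ee_pos: [467.6, -140.4, 249.6]
ee_rot: [180.0, 0.1, 0.1]
force: [-0.5, 0.3, -0.3]
gripper_width: 90.9
gripper_force: 0.0
```

View pics/w1.png

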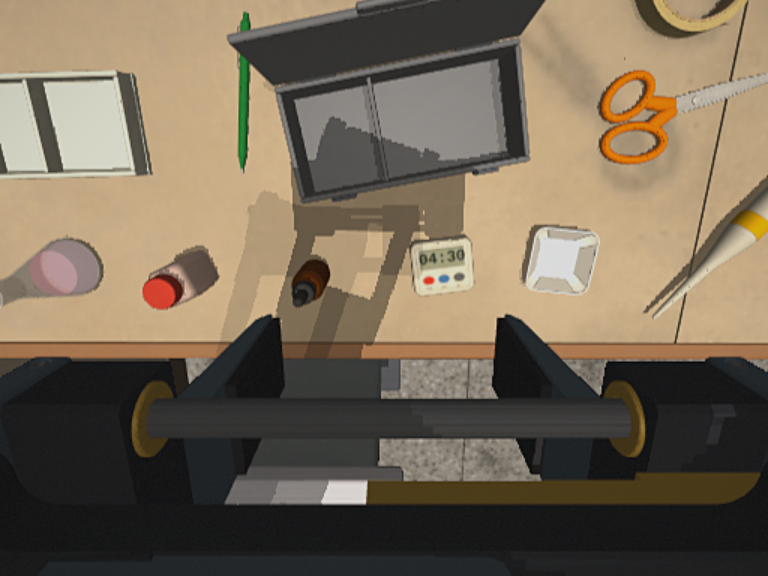

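The wrist view (768 px wide) shows the timer with corners near (412,240), (470,237), (473,293), (417,297). The box rim corners are at (304,199), (528,161), (277,88), (522,40), and the divider runs (368,78)–(382,180). I'll refine these numerically.

```bash
cat >> h.py <<'E'
def blob(mask,seed,r):
    mk=np.zeros_like(mask);x,y=map(int,seed);mk[max(0,y-r):y+r,max(0,x-r):x+r]=mask[max(0,y-r):y+r,max(0,x-r):x+r]
    n,l,st,c=cv2.connectedComponentsWithStats(mk.astype(np.uint8));i=1+np.argmax(st[1:,4])
    cs,_=cv2.findContours((l==i).astype(np.uint8),cv2.RETR_EXTERNAL,cv2.CHAIN_APPROX_NONE);return max(cs,key=cv2.contourArea)[:,0].astype(float)
E
python3 - <<'E'
from h import *
import pickle
m,f=pickle.load(open("w1.pkl","rb"));hsv=cv2.cvtColor(f,cv2.COLOR_RGB2HSV)
print("hsv timer",hsv[192,280],"table",hsv[200,250],"rim",hsv[107,352])
# timer: low saturation bright
c=blob((hsv[:,:,1]<55)&(hsv[:,:,2]>140),(295,178),30)
P=np.array([onz(m,p,16)[:2] for p in c],np.float32);print("timer",cv2.minAreaRect(P))
k=1.5
cor={n:onz(m,(u/k,v/k),62) for n,(u,v) in dict(FL=(304,199),FR=(528,161),BL=(277,88),BR=(522,40)).items()}
for n,p in cor.items(): print(n,p.round(1))
print("size",np.linalg.norm(cor["FL"]-cor["FR"]),np.linalg.norm(cor["BL"]-cor["BR"]),np.linalg.norm(cor["FL"]-cor["BL"]),np.linalg.norm(cor["FR"]-cor["BR"]))
d=cor["FL"]-cor["FR"]+cor["BL"]-cor["BR"];print("ctr",sum(cor.values())/4,"yaw",np.degrees(np.arctan2(-d[0],d[1])))
for z in (150,155,160): print("lid",onz(m,(229/k,38/k),z).round(0),onz(m,(545/k,-2/k),z).round(0))
for h in (0,1):
  c=blob((hsv[:,:,0]<8)&(hsv[:,:,1]>160)&(hsv[:,:,2]>110),(108,194),20)
P=np.array([onz(m,p,86)[:2] for p in c],np.float32);print("redcap",cv2.minEnclosingCircle(P))
E
```

```text
hsv timer [ 23  50 221] table [ 17  82 128] rim [ 17  73 167]
timer ((435.1152648925781, -195.51168823242188), (55.89595413208008, 62.206520080566406), 7.250429153442383)
FL [509.2 -64.1  62. ]
FR [ 542.  -261.3   62. ]
BL [600.5 -46.7  62. ]
BR [ 636.2 -247.6   62. ]
size 199.88218753122464 204.07634439652156 92.92099685272346 95.24493218898365
ctr [ 571.98922512 -154.91606268   62.        ] yaw 9.764399578422106
lid [618. -39. 150.] [ 640. -235.  150.]
lid [617. -41. 155.] [ 638. -234.  155.]
lid [616. -43. 160.] [ 637. -232.  160.]
redcap ((428.552978515625, 66.26747131347656), 14.731047630310059)
```

```bash
python3 -m jog '{"jaw":[91,91,91,91,91,91,91,91,91,91],"slide":[[-0.54,0.92,0],[-0.54,0.92,0],[0,0,0],[0,0,0.95],[0,0,0.95],[0,0,0.95],[0,0,0.95],[0,0,0.95],[0,0,0.95],[0,0,0.95]],"spin":[0,0,-0.9,0,0,0,0,0,0,0]}' 20
python3 -m jog '{"jaw":[91,91,91],"slide":[[0,0,0.5],[0,0,0],[0,0,0]],"spin":[0,0,0]}'
python3 - <<'E'
from h import *
f=env.grab_frame("wrist");cv2.imwrite("pics/w2.png",f[:,:,::-1])
E
```

```text
time_s: 3.15
ee_pos: [434.5, -197.2, 49.8]
ee_rot: [180.0, -0.0, 7.1]
force: [1.2, 0.5, -0.9]
gripper_width: 91.1
gripper_force: 0.0
time_s: 3.45
ee_pos: [435.2, -197.0, 36.1]
ee_rot: [180.0, -0.0, 7.1]
force: [0.1, -0.2, -0.2]
gripper_width: 90.8
gripper_force: 0.0
```

View pics/w2.png

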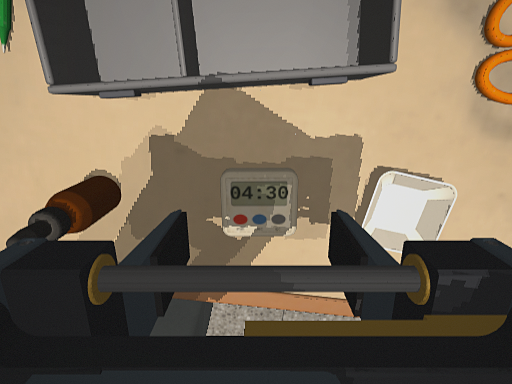

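The timer is centred between the fingers (260,200), square to them. I'll grip it.

```bash
python3 -m jog '{"jaw":[91,91,91,45,45,45,45,45,45,45],"slide":[[0,0,0.55],[0,0,0.55],[0,0,0],[0,0,0],[0,0,0],[0,0,0],[0,0,0],[0,0,0],[0,0,0],[0,0,0]],"spin":[0,0,0,0,0,0,0,0,0,0]}' 15
```

```text
time_s: 4.5
ee_pos: [435.4, -196.1, 2.7]
ee_rot: [180.0, -0.0, 7.2]
force: [-0.3, 0.2, -0.6]
gripper_width: 45.2
gripper_force: 0.0
```

```bash
python3 - <<'E'
from h import *
f=env.grab_frame("wrist");g=env.grab_frame("side")
cv2.imwrite("pics/w3.png",np.hstack([f,cv2.resize(g[90:282,150:406],(512,384))])[:,:,::-1][:, ::1][:,200:])
E
python3 -c "
import cv2;i=cv2.imread('pics/w3.png');print(i.shape);cv2.imwrite('pics/w3b.png',i[:,24:])"
```

```text
(384, 824, 3)
```

View pics/w3b.png

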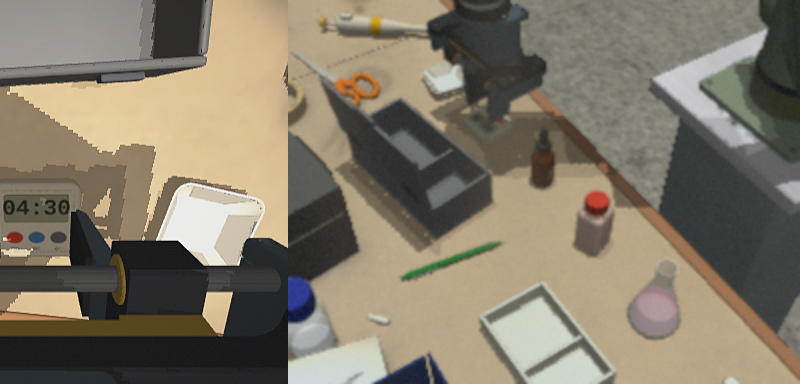

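Run:
```python
from h import *
s=env.state();m=env.camera_model("wrist");f=env.grab_frame("wrist");g=env.grab_frame("top")
print(s["ee_pos"],s["gripper_width"],s["gripper_force"])
hsv=cv2.cvtColor(f,cv2.COLOR_RGB2HSV)
T=s["ee_pos"]
for y in(-29,29):
  for z in(-1,-20): print("pad tip px",proj(m,T+[0,y,-z-1]))
print("timer TL,TR", [onz(m,p,16).round(1) for p in((219,180),(302,179))])
mt=env.camera_model("top");print("tcp in top",proj(mt,T))
cv2.imwrite("pics/t3.png",np.hstack([cv2.resize(f[150:300,180:340],(426,400)),cv2.resize(g[190:250,280:340],(370,400))])[:,:,::-1])
```

```text
[ 435.38746618 -196.06322889    2.61513064] 45.39569905649582 0.0
pad tip px [297.69582952 217.97828247]
pad tip px [301.15720323 228.33197206]
pad tip px [222.36487992 209.18406623]
pad tip px [219.0912617 218.8509093]
timer TL,TR [array([ 461.8, -164. ,   16. ]), array([ 469.6, -220.7,   16. ])]
tcp in top [317.10222306 222.10399642]
```

View pics/t3.png

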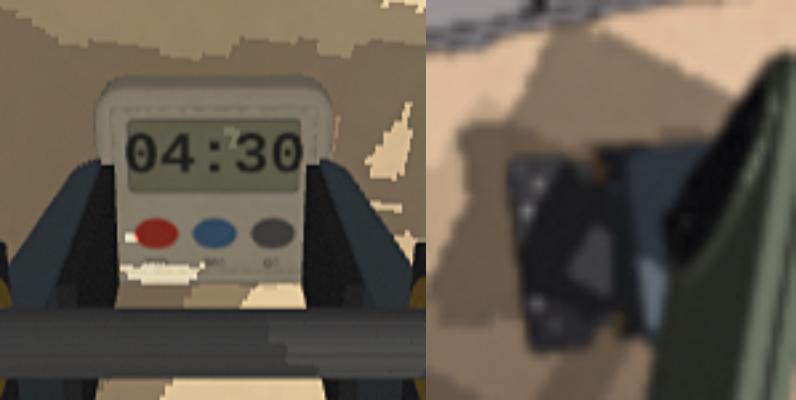

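The fingers closed to 45 mm with no force, so the tips passed over the timer. They evidently draw back as the jaw opens. I'll find the tip height by opening and descending gently, guarded by force.

```bash
cat > ok.py <<'E'
import sys
from workcell import env
s=env.state();sys.exit(abs(s["force"][2])>float(sys.argv[1]))
E
J='python3 -m jog'
$J '{"jaw":[80,80,80,80,80],"slide":[[0,0,0],[0,0,0],[0,0,0],[0,0,0],[0,0,0]],"spin":[0,0,0,0,0]}' |egrep 'pos|force|wid'
python3 ok.py 4 && $J '{"jaw":[80,80],"slide":[[0,0,0.1],[0,0,0]],"spin":[0,0]}' |egrep 'pos|force'
python3 ok.py 4 && $J '{"jaw":[80,80],"slide":[[0,0,0.1],[0,0,0]],"spin":[0,0]}' |egrep 'pos|force'
python3 ok.py 4 && $J '{"jaw":[80,80],"slide":[[0,0,0.07],[0,0,0]],"spin":[0,0]}' |egrep 'pos|force'
python3 ok.py 4 && $J '{"jaw":[80,80],"slide":[[0,0,0.07],[0,0,0]],"spin":[0,0]}' |egrep 'pos|force'
python3 ok.py 4 && $J '{"jaw":[80,80],"slide":[[0,0,0.07],[0,0,0]],"spin":[0,0]}' |egrep 'pos|force'
```

```text
ee_pos: [435.4, -196.1, 2.7]
force: [0.0, 0.2, 0.0]
gripper_width: 79.4
gripper_force: 0.0False
False
False
False
False
```

```bash
sed -i 's/sys.exit(\(.*\))$/sys.exit(int(\1))/' ok.py
J='python3 -m jog'
python3 ok.py 4 && $J '{"jaw":[80,80],"slide":[[0,0,0.1],[0,0,0]],"spin":[0,0]}' |egrep 'pos|force'
python3 ok.py 4 && $J '{"jaw":[80,80],"slide":[[0,0,0.1],[0,0,0]],"spin":[0,0]}' |egrep 'pos|force'
python3 ok.py 4 && $J '{"jaw":[80,80],"slide":[[0,0,0.07],[0,0,0]],"spin":[0,0]}' |egrep 'pos|force'
python3 ok.py 4 && $J '{"jaw":[80,80],"slide":[[0,0,0.07],[0,0,0]],"spin":[0,0]}' |egrep 'pos|force'
python3 ok.py 4 && $J '{"jaw":[80,80],"slide":[[0,0,0.07],[0,0,0]],"spin":[0,0]}' |egrep 'pos|force'
```

```text
ee_pos: [435.1, -195.9, -0.7]
force: [-0.6, 0.3, -0.4]
gripper_force: 0.0
ee_pos: [435.1, -195.9, -3.8]
force: [0.6, -0.2, 0.2]
gripper_force: 0.0
ee_pos: [435.2, -196.0, -5.7]
force: [0.2, 0.2, 0.4]
gripper_force: 0.0
ee_pos: [435.3, -196.0, -7.8]
force: [-0.6, 0.1, -0.2]
gripper_force: 0.0
ee_pos: [435.2, -196.0, -9.9]
force: [0.0, 0.5, -0.2]
gripper_force: 0.0
```

```bash
python3 -m jog '{"jaw":[45,45,45,45,45,45],"slide":[[0,0,0],[0,0,0],[0,0,0],[0,0,0],[0,0,0],[0,0,0]],"spin":[0,0,0,0,0,0]}' 15
```

```text
time_s: 6.8
ee_pos: [435.4, -196.1, -9.6]
ee_rot: [180.0, -0.0, 7.2]
force: [-0.4, -0.7, -0.2]
gripper_width: 45.1
gripper_force: 0.0
```

Run:
```python
from h import *
s=env.state();f=env.grab_frame("wrist");g=env.grab_frame("side");ms=env.camera_model("side")
T=s["ee_pos"];p=proj(ms,T).astype(int);print(p)
x,y=p;a=cv2.resize(g[y-45:y+30,x-37:x+38],(450,450),interpolation=cv2.INTER_CUBIC)
def mk(q): 
    u=(proj(ms,q)-[x-37,y-45])*6; cv2.circle(a,tuple(int(v) for v in u),3,(255,0,255),-1)
mk(T);mk([435,-196,0]);mk([439,-164,0]);mk([431,-228,0])
b=cv2.resize(f[160:280,200:320],(350,350))
cv2.imwrite("pics/s4.png",np.hstack([a,cv2.copyMakeBorder(b,0,100,0,0,0)])[:,:,::-1])
```

```text
[249 155]
```

View pics/s4.png

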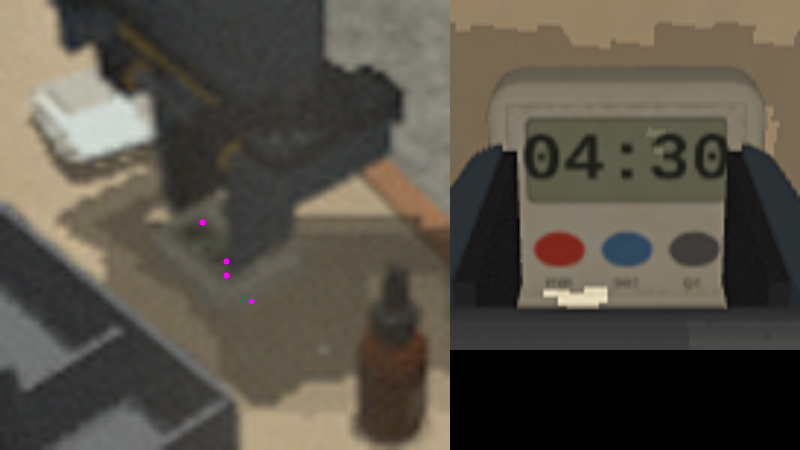

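The side view shows both fingertips over the timer at about z 16, so the tips sit about 26 mm behind the nominal TCP when open. I'll open to 74 mm and keep descending under force guard.

```bash
J='python3 -m jog'
$J '{"jaw":[74,74,74,74],"slide":[[0,0,0],[0,0,0],[0,0,0],[0,0,0]],"spin":[0,0,0,0]}' |egrep 'pos|force|wid'
for i in 1; do
python3 ok.py 3 && $J '{"jaw":[74,74],"slide":[[0,0,0.12],[0,0,0]],"spin":[0,0]}' |egrep 'pos|force'
python3 ok.py 3 && $J '{"jaw":[74,74],"slide":[[0,0,0.1],[0,0,0]],"spin":[0,0]}' |egrep 'pos|force'
python3 ok.py 3 && $J '{"jaw":[74,74],"slide":[[0,0,0.08],[0,0,0]],"spin":[0,0]}' |egrep 'pos|force'
python3 ok.py 3 && $J '{"jaw":[74,74],"slide":[[0,0,0.08],[0,0,0]],"spin":[0,0]}' |egrep 'pos|force'
done
```

```text
ee_pos: [435.4, -196.1, -9.6]
force: [-0.1, 0.2, 0.6]
gripper_width: 72.9
gripper_force: 0.0
ee_pos: [435.0, -195.9, -13.7]
force: [-0.6, -0.4, -0.6]
gripper_force: 0.0
ee_pos: [435.1, -195.9, -16.7]
force: [-0.1, 0.0, -0.3]
gripper_force: 0.0
ee_pos: [435.2, -196.0, -18.9]
force: [0.9, 0.4, 0.6]
gripper_force: 0.0
ee_pos: [435.2, -196.0, -21.3]
force: [0.6, -0.8, 0.1]
gripper_force: 0.0
```

```bash
python3 -m jog '{"jaw":[55,55,55,55],"slide":[[0,0,0],[0,0,0],[0,0,0],[0,0,0]],"spin":[0,0,0,0]}' 15
```

```text
time_s: 8.5
ee_pos: [435.4, -196.1, -21.0]
ee_rot: [180.0, -0.0, 7.2]
force: [-0.0, 0.2, 0.3]
gripper_width: 63.2
gripper_force: 15.0
```

```bash
J='python3 -m jog'
$J '{"jaw":[55,55,55,55,55],"slide":[[0,0,-0.5],[0,0,-0.9],[0,0,-0.9],[0,0,-1],[0,0,0]],"spin":[0,0,0,0,0]}' 20
$J '{"jaw":[55,55,55,55,55,55,55,55],"slide":[[0.91,0.1,0],[0.91,0.1,0],[0.91,0.1,0],[0.91,0.1,0],[0.91,0.1,0],[0,0,0],[0,0,0],[0,0,0]],"spin":[0,0,0,0,0,-0.32,0,0]}'
python3 - <<'E'
from h import *
import pickle
m=env.camera_model("wrist");f=env.grab_frame("wrist");g=env.grab_frame("top");pickle.dump((m,f,g),open("w5.pkl","wb"))
cv2.imwrite("pics/w5.png",np.hstack([f,cv2.resize(g[110:260,240:380],(280,300))[:, :].repeat(1,0) if 0 else cv2.copyMakeBorder(cv2.resize(g[110:250,250:370],(288,336)),0,48,0,0,0)])[:,:,::-1])
E
```

```text
time_s: 9.0
ee_pos: [438.1, -197.4, 81.5]
ee_rot: [179.7, -0.4, 7.2]
force: [1.3, -0.3, -0.7]
gripper_width: 63.1
gripper_force: 20.0
time_s: 9.8
ee_pos: [571.6, -193.6, 76.8]
ee_rot: [-179.9, 0.1, 9.7]
force: [0.3, -0.0, -1.1]
gripper_width: 63.1
gripper_force: 20.0
```

View pics/w5.png

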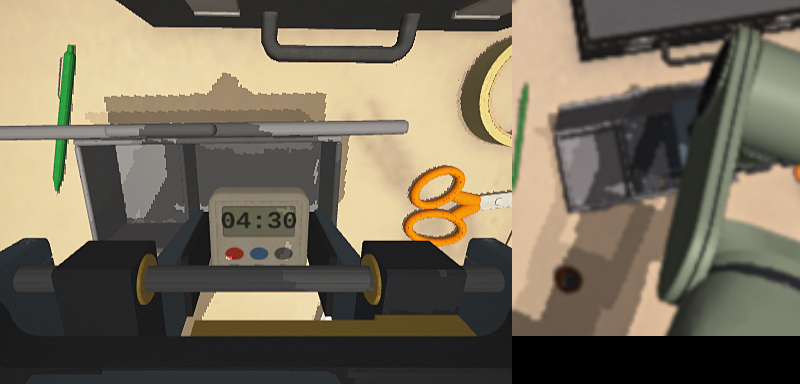

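The timer is held level at (258,215) above the wide bay, clear of the lid edge (row 128). I'll lower it.

```bash
J='python3 -m jog'
$J '{"jaw":[55,55,55,55,55,55],"slide":[[0,0,0.6],[0,0,0.6],[0,0,0.6],[0,0,0.5],[0,0,0.4],[0,0,0]],"spin":[0,0,0,0,0,0]}'|egrep 'pos|force'
python3 ok.py 5 && $J '{"jaw":[55,55],"slide":[[0,0,0.17],[0,0,0]],"spin":[0,0]}'|egrep 'pos|force'
python3 ok.py 5 && $J '{"jaw":[55,55],"slide":[[0,0,0.12],[0,0,0]],"spin":[0,0]}'|egrep 'pos|force'
```

```text
ee_pos: [571.1, -193.5, -4.6]
force: [0.1, -0.3, -1.3]
gripper_force: 20.0
ee_pos: [572.8, -194.0, -8.0]
force: [0.8, 0.1, -1.8]
gripper_force: 20.0
ee_pos: [572.7, -193.9, -11.7]
force: [-0.4, 0.0, 0.2]
gripper_force: 20.0
```

```bash
J='python3 -m jog'
$J '{"jaw":[78,78,78,78,78,78,78,78,78,78],"slide":[[0,0,0],[0,0,0],[0,0,0],[0,0,-0.3],[0,0,-0.6],[0,0,-1],[0,0,-1],[0,0,-1],[0,0,-1],[0,0,-1]],"spin":[0,0,0,0,0,0,0,0,0,0]}'|egrep 'pos|force|wid'
$J '{"jaw":[78,78,78,78],"slide":[[-0.5,0,-1],[-0.5,0,0],[0,0,0],[0,0,0]],"spin":[0,0,1,0.21]}'|egrep 'pos|force|rot'
python3 - <<'E'
from h import *
import pickle
m=env.camera_model("wrist");f=env.grab_frame("wrist");pickle.dump((m,f),open("w6.pkl","wb"))
cv2.imwrite("pics/w6.png",f[:,:,::-1])
E
$J '{"jaw":[78,78,78,78,78,78,78,78,78,78],"slide":[[-0.3,-0.95,0],[-0.3,-0.95,0],[-0.3,-0.95,0],[-0.3,-0.95,0],[-0.3,-0.95,0],[-0.3,-0.95,0],[-0.3,-0.95,0],[-0.3,-0.95,0],[-0.3,-0.95,0],[-0.3,-0.95,0]],"spin":[0,0,0,0,0,0,0,0,0,0]}'|egrep 'pos|force'
$J '{"jaw":[60,60,60,60,60,60,60,60,60],"slide":[[-0.3,-0.95,0],[-0.3,-0.95,0],[-0.3,-0.95,0],[-0.3,-0.95,0],[-0.1,-0.95,0],[0,-0.95,0],[0,-0.95,0],[0,0,0],[0,0,0]],"spin":[0,0,0,0,0,0,0,0,0]}'|egrep 'pos|force'
python3 - <<'E'
from h import *
import pickle
m=env.camera_model("wrist");f=env.grab_frame("wrist");pickle.dump((m,f),open("w7.pkl","wb"))
f6=pickle.load(open("w6.pkl","rb"))[1]
cv2.imwrite("pics/w7.png",np.hstack([f,cv2.copyMakeBorder(f6[0:300,100:388],0,84,0,0,0)])[:,:,::-1])
E
```

```text
ee_pos: [572.6, -193.9, 167.4]
force: [1.0, -0.3, 0.8]
gripper_width: 78.1
gripper_force: 0.0
ee_pos: [542.9, -199.1, 196.5]
ee_rot: [180.0, -0.1, -0.0]
force: [0.9, -0.1, -0.0]
gripper_force: 0.0
ee_pos: [452.5, 87.2, 195.3]
force: [0.5, 0.7, 0.4]
gripper_force: 0.0
ee_pos: [413.4, 285.6, 194.9]
force: [0.3, -0.6, -0.3]
gripper_force: 0.0
```

View pics/w7.png

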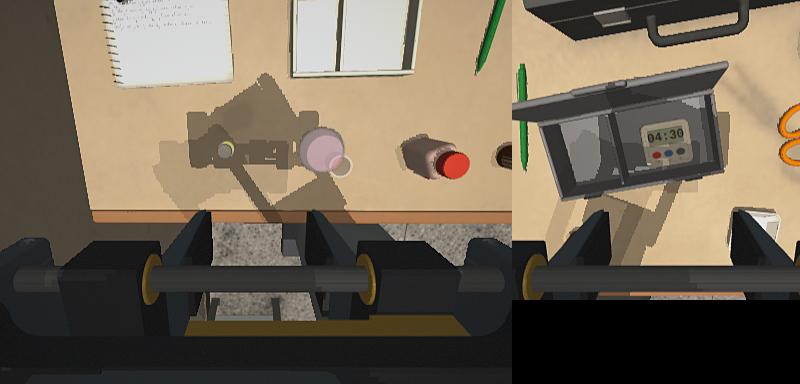

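The timer lies flat in the wide bay, at (665,145) in the right half. In the left half the vial cap is at (226,150), the flask at (322,152), the red cap at (453,165), and the caddy front rim runs (290,76)–(413,74).

Run:
```python
from h import *
import pickle
m,f=pickle.load(open("w7.pkl","rb"));hsv=cv2.cvtColor(f,cv2.COLOR_RGB2HSV)
print(hsv[138:164:2,226].tolist());print(hsv[150,212:244:2].tolist())
mask=(hsv[:,:,1]<60)&(hsv[:,:,2]>85)
c=blob(mask,(226,150),14);P=np.array([onz(m,p,48)[:2] for p in c],np.float32);print("cap",cv2.minEnclosingCircle(P),c.min(0),c.max(0))
c=blob((hsv[:,:,0]<8)&(hsv[:,:,1]>160)&(hsv[:,:,2]>110),(453,165),24)
P=np.array([onz(m,p,86)[:2] for p in c],np.float32);print("redcap",cv2.minEnclosingCircle(P))
for p in((290,76),(413,74)): print("caddy F",onz(m,p,30).round(1))
m1,f1=pickle.load(open("w1.pkl","rb"))
for p in((150,174),(131,72),(0,178),(0,77)): print("caddy w1",onz(m1,np.array(p)/1.5,30).round(1))
m6,_=pickle.load(open("w6.pkl","rb"))
for z in(150,160): print("lid",onz(m6,(318,63),z).round(0),onz(m6,(100,102),z).round(0))
```

```text
[[16, 78, 101], [21, 83, 110], [29, 109, 198], [20, 32, 95], [18, 37, 139], [18, 38, 136], [20, 38, 133], [22, 36, 129], [19, 38, 129], [20, 36, 129], [18, 49, 105], [17, 81, 104], [17, 78, 104]]
[[18, 83, 102], [17, 81, 104], [18, 84, 103], [22, 34, 135], [19, 37, 131], [19, 37, 131], [21, 36, 133], [20, 38, 133], [19, 37, 131], [17, 34, 134], [29, 107, 191], [14, 62, 87], [16, 83, 105], [16, 80, 102], [16, 78, 104], [17, 79, 103]]
cap ((438.52484130859375, 328.0255126953125), 10.510272026062012) [217. 142.] [233. 158.]
redcap ((427.681396484375, 68.25968170166016), 14.544610977172852)
caddy F [524.5 249.5  30. ]
caddy F [527.2 102.6  30. ]
caddy w1 [529.4  87.2  30. ]
caddy w1 [617.7  90.2  30. ]
caddy w1 [525.6 231.   30. ]
caddy w1 [613.6 208.2  30. ]
lid [ 655. -246.  150.] [625. -65. 150.]
lid [ 653. -244.  160.] [625. -71. 160.]
```

```bash
J='python3 -m jog'
$J '{"jaw":[50,50,50,50,50,50,50,50,50],"slide":[[0.42,-0.71,0],[0.42,-0.7,0],[0,0,1],[0,0,1],[0,0,1],[0,0,1],[0,0,1],[0,0,0.8],[0,0,0]],"spin":[0,0,0,0,0,0,0,0,0]}'|egrep 'pos|force|wid'
python3 ok.py 4 && $J '{"jaw":[50,50],"slide":[[0,0,0.4],[0,0,0]],"spin":[0,0]}'|egrep 'pos|force'
python3 ok.py 4 && $J '{"jaw":[50,50],"slide":[[0,0,0.3],[0,0,0]],"spin":[0,0]}'|egrep 'pos|force'
python3 - <<'E'
from h import *
f=env.grab_frame("wrist");g=env.grab_frame("side");ms=env.camera_model("side");T=env.state()["ee_pos"]
x,y=proj(ms,T).astype(int);a=cv2.resize(g[y-45:y+30,x-37:x+38],(400,400),interpolation=cv2.INTER_CUBIC)
for q in([0,0,0],[0,25,0],[0,-25,0]):
    u=(proj(ms,T+q)-[x-37,y-45])*400/75; cv2.circle(a,tuple(int(v) for v in u),3,(255,0,255),-1)
cv2.imwrite("pics/s8.png",np.hstack([a,cv2.resize(f[130:290,176:336],(400,400))])[:,:,::-1])
E
```

```text
ee_pos: [436.6, 324.9, 18.4]
force: [0.0, -0.4, 0.4]
gripper_width: 50.1
gripper_force: 0.0
ee_pos: [438.9, 327.2, 9.1]
force: [0.6, -0.3, -0.1]
gripper_force: 0.0
ee_pos: [438.6, 327.5, -0.0]
force: [-0.7, 0.0, -0.0]
gripper_force: 0.0
```

View pics/s8.png

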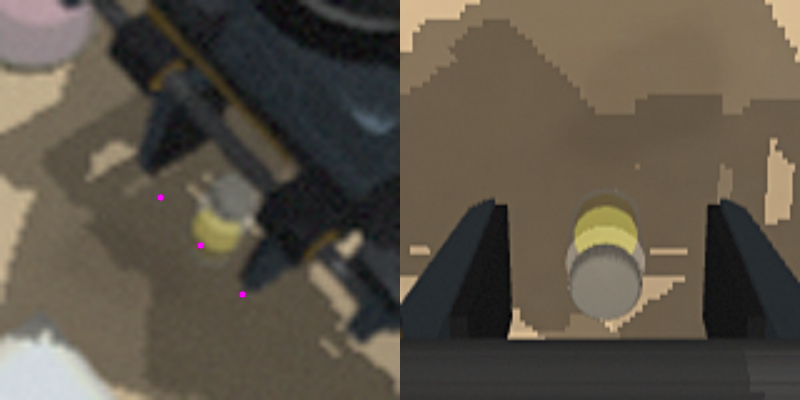

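The vial stands midway between the fingers, at (605,260) in the right half. I'll lower further under guard to the grip height.

```bash
J='python3 -m jog'
python3 ok.py 4 && $J '{"jaw":[50,50],"slide":[[0,0,0.3],[0,0,0]],"spin":[0,0]}'|egrep 'pos|force'
python3 ok.py 4 && $J '{"jaw":[50,50],"slide":[[0,0,0.1],[0,0,0]],"spin":[0,0]}'|egrep 'pos|force'
python3 ok.py 4 && $J '{"jaw":[50,50],"slide":[[0,0,0.1],[0,0,0]],"spin":[0,0]}'|egrep 'pos|force'
python3 ok.py 4 && $J '{"jaw":[10,10,10,10,10,10,10],"slide":[[0,0,0],[0,0,0],[0,0,0],[0,0,0],[0,0,0],[0,0,0],[0,0,0]],"spin":[0,0,0,0,0,0,0]}' 12
```

```text
ee_pos: [438.1, 327.3, -9.7]
force: [-0.2, -0.9, -0.3]
gripper_force: 0.0
ee_pos: [438.6, 327.6, -12.2]
force: [-0.1, -0.2, 0.2]
gripper_force: 0.0
ee_pos: [438.6, 327.6, -15.1]
force: [0.7, -0.6, 0.9]
gripper_force: 0.0
time_s: 17.0
ee_pos: [438.9, 327.7, -14.7]
ee_rot: [180.0, -0.0, 0.1]
force: [0.8, -0.5, 0.8]
gripper_width: 20.2
gripper_force: 12.0
```

```bash
J='python3 -m jog'
$J '{"jaw":[10,10,10,10,10,10],"slide":[[0,0,-0.5],[0,0,-0.9],[0,0,-0.9],[0,0,-0.9],[0,0,-0.9],[0,0,-0.9]],"spin":[0,0,0,0,0,0]}' |egrep 'pos|wid'
$J '{"jaw":[10,10,10,10,10,10,10,10,10,10],"slide":[[0.26,0.94,0],[0.26,0.94,0],[0.26,0.94,0],[0.26,0.94,0],[0.26,0.94,0],[0.26,0.94,0],[0.26,0.94,0],[0.26,0.94,0],[0.26,0.94,0],[0.26,0.94,0]],"spin":[0,0,0,0,0,0,0,0,0,0]}' |egrep 'pos|wid'
$J '{"jaw":[10,10,10,10,10,10,10,10,10],"slide":[[0.26,0.94,0],[0.26,0.94,0],[0.26,0.94,0],[0.26,0.94,0],[0.26,0.94,0],[0,0,0],[0,0,0],[0,0,0],[0,0,0]],"spin":[0,0,0,0,0,-0.6,-0.6,0,0]}'
python3 - <<'E'
from h import *
import pickle
m=env.camera_model("wrist");f=env.grab_frame("wrist");pickle.dump((m,f),open("w9.pkl","wb"))
cv2.imwrite("pics/w9.png",f[:,:,::-1])
E
```

```text
ee_pos: [438.6, 327.6, 136.3]
gripper_width: 20.5
ee_pos: [517.1, 44.6, 135.2]
gripper_width: 19.9
time_s: 19.5
ee_pos: [556.1, -95.1, 135.2]
ee_rot: [-180.0, 0.0, 9.6]
force: [0.4, 0.4, 0.4]
gripper_width: 19.9
gripper_force: 12.0
```

View pics/w9.png

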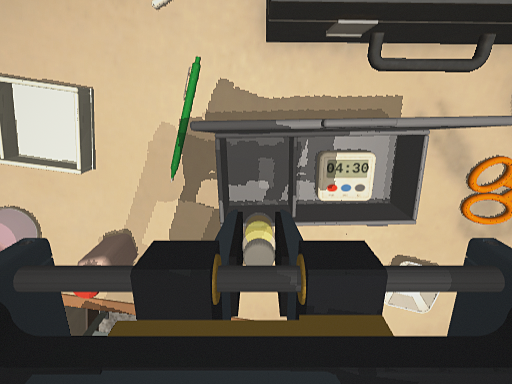

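The vial is held upright at (258,240), the narrow bay spans columns 222–290, and the timer is at (345,175). I'll check the box pose before lowering.

Run:
```python
from h import *
import pickle
m,f=pickle.load(open("w9.pkl","rb"))
c=np.array([572,-155]);a=np.radians(9.7);R=np.array([[np.cos(a),-np.sin(a)],[np.sin(a),np.cos(a)]])
for n,uv,z in(("FL rim (-49,103)",(219,224),62),("BL(49,103)",(217,132),62),("FR(-49,-103)",(415,222),62),("BR",(429,130),62),("div front(-44,24)",(292,217),50),("div back(44,24)",(292,136),50),("timer(~0,-38)",(347,176),21)):
    print(n,(R.T@(onz(m,uv,z)[:2]-c)).round(1))
```

```text
FL rim (-49,103) [-46.  104.6]
BL(49,103) [ 48.8 102.4]
FR(-49,-103) [-44.4 -99.9]
BR [ 50.  -98.9]
div front(-44,24) [-43.3  27. ]
div back(44,24) [43.4 29.6]
timer(~0,-38) [ -5.2 -37.7]
```

```bash
J='python3 -m jog'
$J '{"jaw":[10,10,10,10,10,10,10,10],"slide":[[0,-0.08,0.8],[0,0,0.8],[0,0,0.8],[0,0,0.8],[0,0,0.7],[0,0,0.5],[0,0,0],[0,0,0]],"spin":[0,0,0,0,0,0,0,0]}' |egrep 'pos|force'
python3 ok.py 4 && $J '{"jaw":[10,10],"slide":[[0,0,0.2],[0,0,0]],"spin":[0,0]}' |egrep 'pos|force'
python3 ok.py 4 && $J '{"jaw":[10,10],"slide":[[0,0,0.1],[0,0,0]],"spin":[0,0]}' |egrep 'pos|force'
```

```text
ee_pos: [556.1, -92.7, 3.5]
force: [0.9, 0.3, -0.4]
gripper_force: 12.0
ee_pos: [555.9, -92.8, -2.5]
force: [-0.3, 0.1, -0.1]
gripper_force: 12.0
ee_pos: [555.8, -92.8, -5.8]
force: [-0.3, -1.4, -0.5]
gripper_force: 12.0
```

```bash
J='python3 -m jog'
$J '{"jaw":[10,10,34,34,34,34,34,34,34,34],"slide":[[0,0,0.1],[0,0,0],[0,0,0],[0,0,0],[0,0,0],[0,0,-0.3],[0,0,-0.6],[0,0,-1],[0,0,-1],[0,0,-1]],"spin":[0,0,0,0,0,0,0,0,0,0]}' |egrep 'pos|force|wid'
$J '{"jaw":[34,34,34,34,34],"slide":[[0,0,-1],[0,0,-1],[0,0,-1],[-0.7,0,0],[0,0,0]],"spin":[0,0,0,0,0]}' |egrep 'pos|force|rot'
python3 - <<'E'
from h import *
import pickle
from scipy.optimize import brentq
m=env.camera_model("wrist");f=env.grab_frame("wrist");pickle.dump((m,f),open("w10.pkl","wb"))
cv2.imwrite("pics/w10.png",f[:,:,::-1])
c=np.array([574,-153]);a=np.radians(9.7);R=np.array([[np.cos(a),-np.sin(a)],[np.sin(a),np.cos(a)]])
def th(m,uv):
    def p(t):
        q=onz(m,uv,62.5+98*np.sin(t));l=R.T@(q[:2]-c);return l,q
    try: t=brentq(lambda t:p(t)[0][0]-(49+98*np.cos(t)),1.2,2.2);return t,p(t)[0].round(0),p(t)[1].round(0)
    except Exception as e: return [ (t,p(t)[0].round(0)) for t in(1.6,1.8)]
m9=pickle.load(open("w9.pkl","rb"))[0];m6=pickle.load(open("w6.pkl","rb"))[0]
print(th(m9,(192,124)),th(m9,(320,124)),th(m6,(318,63)),th(m6,(203,85)))
E
```

```text
ee_pos: [555.8, -92.8, 110.1]
force: [0.7, -0.5, -0.5]
gripper_width: 34.1
gripper_force: 0.0
ee_pos: [533.8, -96.5, 200.1]
ee_rot: [179.9, -0.1, 9.6]
force: [-0.1, -0.6, 0.5]
gripper_force: 0.0
(1.447649310267314, array([ 61., 102.]), array([617., -42., 160.])) (1.450482388320312, array([61., 23.]), array([ 630., -120.,  160.])) (1.4287664393247372, array([  63., -103.]), array([ 653., -244.,  160.])) (1.4339058585570508, array([ 62., -12.]), array([ 637., -154.,  160.]))
```

View pics/w10.png

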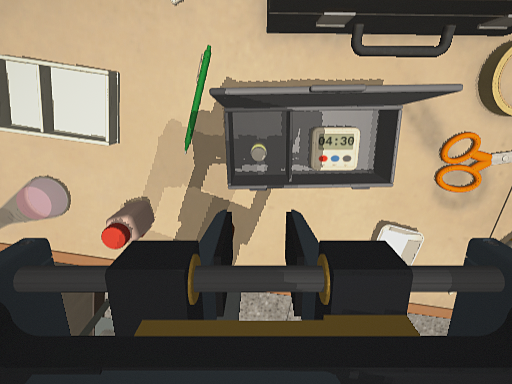

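The vial stands upright in the narrow bay at (258,152). The lid edge sits at local x of about 62, z of about 160, so the lid angle is about 1.70. I need the shut-finger tip height for pushing the lid, so I'll touch the bare table once, gently.

```bash
J='python3 -m jog'
$J '{"jaw":[0,0,0,0,0,0,0,0,0,0],"slide":[[-0.9,0.64,0],[-0.9,0.64,0],[-0.9,0.64,0],[-0.9,0.64,0.4],[0,0,1],[0,0,1],[0,0,1],[0,0,1],[0,0,0.5],[0,0,0]],"spin":[0,0,0,0,0,0,0,0,0,0]}' |egrep 'pos|force|wid'
python3 ok.py 4 && $J '{"jaw":[0,0,0],"slide":[[0,0,0.4],[0,0,0.4],[0,0,0]],"spin":[0,0,0]}' |egrep 'pos|force'
for i in 1; do
python3 ok.py 3 && $J '{"jaw":[0,0],"slide":[[0,0,0.12],[0,0,0]],"spin":[0,0]}' |egrep 'pos|force:'
python3 ok.py 3 && $J '{"jaw":[0,0],"slide":[[0,0,0.12],[0,0,0]],"spin":[0,0]}' |egrep 'pos|force:'
python3 ok.py 3 && $J '{"jaw":[0,0],"slide":[[0,0,0.12],[0,0,0]],"spin":[0,0]}' |egrep 'pos|force:'
python3 ok.py 3 && $J '{"jaw":[0,0],"slide":[[0,0,0.12],[0,0,0]],"spin":[0,0]}' |egrep 'pos|force:'
python3 ok.py 3 && $J '{"jaw":[0,0],"slide":[[0,0,0.12],[0,0,0]],"spin":[0,0]}' |egrep 'pos|force:'
python3 ok.py 3 && $J '{"jaw":[0,0],"slide":[[0,0,0.12],[0,0,0]],"spin":[0,0]}' |egrep 'pos|force:'
python3 ok.py 3 && $J '{"jaw":[0,0],"slide":[[0,0,0.12],[0,0,0]],"spin":[0,0]}' |egrep 'pos|force:'
done
```

```text
ee_pos: [439.9, -189.2, 48.8]
force: [0.3, 0.3, 0.4]
gripper_width: 0.4
gripper_force: 0.0
ee_pos: [441.4, -190.0, 26.9]
force: [-0.2, -0.1, 0.9]
gripper_force: 0.0
ee_pos: [442.1, -190.3, 24.1]
force: [0.5, -0.4, 0.0]
gripper_force: 0.0
ee_pos: [441.5, -190.1, 20.1]
force: [0.3, -0.2, -0.1]
gripper_force: 0.0
ee_pos: [441.2, -190.0, 16.1]
force: [-0.2, 0.5, -0.2]
gripper_force: 0.0
ee_pos: [441.2, -190.0, 12.4]
force: [-0.1, 0.5, -0.2]
gripper_force: 0.0
ee_pos: [441.2, -190.0, 8.8]
force: [0.1, 0.4, -0.2]
gripper_force: 0.0
ee_pos: [441.2, -190.0, 5.2]
force: [-1.0, -0.1, -1.2]
gripper_force: 0.0
ee_pos: [441.2, -190.0, 1.6]
force: [0.7, 0.4, -1.3]
gripper_force: 0.0
```

```bash
J='python3 -m jog'
for i in 1; do
python3 ok.py 3 && $J '{"jaw":[0,0],"slide":[[0,0,0.1],[0,0,0]],"spin":[0,0]}' |egrep 'pos|force:'
python3 ok.py 3 && $J '{"jaw":[0,0],"slide":[[0,0,0.1],[0,0,0]],"spin":[0,0]}' |egrep 'pos|force:'
python3 ok.py 3 && $J '{"jaw":[0,0],"slide":[[0,0,0.1],[0,0,0]],"spin":[0,0]}' |egrep 'pos|force:'
python3 ok.py 3 && $J '{"jaw":[0,0],"slide":[[0,0,0.1],[0,0,0]],"spin":[0,0]}' |egrep 'pos|force:'
python3 ok.py 3 && $J '{"jaw":[0,0],"slide":[[0,0,0.1],[0,0,0]],"spin":[0,0]}' |egrep 'pos|force:'
python3 ok.py 3 && $J '{"jaw":[0,0],"slide":[[0,0,0.1],[0,0,0]],"spin":[0,0]}' |egrep 'pos|force:'
done
```

```text
ee_pos: [441.3, -190.1, -1.3]
force: [-0.0, -0.5, 0.8]
gripper_force: 0.0
ee_pos: [441.3, -190.1, -4.3]
force: [0.6, -0.1, 0.1]
gripper_force: 0.0
ee_pos: [441.3, -190.1, -7.3]
force: [-0.4, 0.4, 0.0]
gripper_force: 0.0
ee_pos: [441.3, -190.1, -10.3]
force: [-0.7, 0.6, 0.4]
gripper_force: 0.0
ee_pos: [441.3, -190.0, -13.3]
force: [1.2, -0.4, -0.3]
gripper_force: 0.0
ee_pos: [441.3, -190.1, -16.3]
force: [-0.1, 0.4, 0.3]
gripper_force: 0.0
```

```bash
J='python3 -m jog'
for i in 1; do
python3 ok.py 3 && $J '{"jaw":[0,0],"slide":[[0,0,0.07],[0,0,0]],"spin":[0,0]}' |egrep 'pos|force:'
python3 ok.py 3 && $J '{"jaw":[0,0],"slide":[[0,0,0.07],[0,0,0]],"spin":[0,0]}' |egrep 'pos|force:'
python3 ok.py 3 && $J '{"jaw":[0,0],"slide":[[0,0,0.07],[0,0,0]],"spin":[0,0]}' |egrep 'pos|force:'
python3 ok.py 3 && $J '{"jaw":[0,0],"slide":[[0,0,0.07],[0,0,0]],"spin":[0,0]}' |egrep 'pos|force:'
python3 ok.py 3 && $J '{"jaw":[0,0],"slide":[[0,0,0.07],[0,0,0]],"spin":[0,0]}' |egrep 'pos|force:'
python3 ok.py 3 && $J '{"jaw":[0,0],"slide":[[0,0,0.07],[0,0,0]],"spin":[0,0]}' |egrep 'pos|force:'
done
```

```text
ee_pos: [441.4, -190.1, -18.3]
force: [0.7, 1.8, -0.4]
gripper_force: 0.0
ee_pos: [441.4, -190.1, -20.4]
force: [0.3, 0.7, 0.4]
gripper_force: 0.0
ee_pos: [441.4, -190.1, -22.5]
force: [0.6, 0.9, 0.6]
gripper_force: 0.0
ee_pos: [441.4, -190.1, -24.6]
force: [-1.0, -0.1, -0.5]
gripper_force: 0.0
ee_pos: [441.3, -190.1, -26.7]
force: [0.4, -0.3, 0.4]
gripper_force: 0.0
ee_pos: [441.4, -190.1, -28.8]
force: [-0.1, -0.1, 0.8]
gripper_force: 0.0
```

```bash
J='python3 -m jog'
for i in 1; do
python3 ok.py 3 && $J '{"jaw":[0,0],"slide":[[0,0,0.07],[0,0,0]],"spin":[0,0]}' |egrep 'pos|force:'
python3 ok.py 3 && $J '{"jaw":[0,0],"slide":[[0,0,0.07],[0,0,0]],"spin":[0,0]}' |egrep 'pos|force:'
python3 ok.py 3 && $J '{"jaw":[0,0],"slide":[[0,0,0.07],[0,0,0]],"spin":[0,0]}' |egrep 'pos|force:'
python3 ok.py 3 && $J '{"jaw":[0,0],"slide":[[0,0,0.07],[0,0,0]],"spin":[0,0]}' |egrep 'pos|force:'
done
```

```text
ee_pos: [441.4, -190.1, -30.9]
force: [0.3, 0.1, 0.1]
gripper_force: 0.0
ee_pos: [441.3, -190.1, -33.0]
force: [-0.5, 0.5, -0.1]
gripper_force: 0.0
ee_pos: [441.4, -190.1, -35.1]
force: [-0.0, 0.0, 0.4]
gripper_force: 0.0
ee_pos: [441.6, -190.2, -35.5]
force: [-3.7, 0.5, 14.5]
gripper_force: 7.0
```

Contact at a reported z of −35.3, so the real tips sit 35 mm above the reported TCP. I'll plan with tip z = reported + 35. Now over and behind the lid, with tips down to about 135.

```bash
J='python3 -m jog'
$J '{"jaw":[0,0,0,0,0,0,0,0],"slide":[[0,0,-0.5],[0,0,-0.9],[0,0,-0.9],[0,0,-0.9],[0,0,-0.9],[0,0,-0.9],[0,0,-0.9],[0,0,-0.9]],"spin":[0,0,0,0,0,0,0,0]}' |egrep 'pos|force:'
$J '{"jaw":[0,0,0,0,0,0,0,0,0,0],"slide":[[0.945,-0.06,0],[0.945,-0.06,0],[0.945,-0.06,0],[0.945,-0.06,0],[0.945,-0.06,0],[0.945,-0.06,0],[0.945,-0.06,0],[0.945,-0.06,0],[0,0,0],[0,0,0]],"spin":[0,0,0,0,0,0,0,0,0,0]}' |egrep 'pos|force:|rot'
python3 ok.py 3 && $J '{"jaw":[0,0,0],"slide":[[0,0,0.6],[0,0,0.5],[0,0,0]],"spin":[0,0,0]}' |egrep 'pos|force:'
python3 ok.py 3 && $J '{"jaw":[0,0,0],"slide":[[0,0,0.5],[0,0,0.4],[0,0,0]],"spin":[0,0,0]}' |egrep 'pos|force:'
```

```text
ee_pos: [441.3, -190.0, 168.1]
force: [-0.1, -0.0, -0.3]
gripper_force: 0.0
ee_pos: [662.4, -137.7, 166.1]
ee_rot: [-180.0, 0.1, 9.7]
force: [-0.2, 1.3, -0.1]
gripper_force: 0.0
ee_pos: [659.9, -138.0, 131.9]
force: [-0.3, -0.1, -1.3]
gripper_force: 0.0
ee_pos: [661.1, -137.9, 105.7]
force: [-1.6, 0.6, -0.6]
gripper_force: 0.0
```

```bash
J='python3 -m jog'
$J '{"jaw":[0,0,0,0],"slide":[[-0.25,0,0.1],[-0.25,0,0.1],[-0.25,0,0],[-0.25,0,0]],"spin":[0,0,0,0]}' |egrep 'pos|force:'
$J '{"jaw":[0,0,0,0,0],"slide":[[-0.25,0,0],[-0.25,0,0],[-0.25,0,0],[-0.25,0,0],[0,0,0]],"spin":[0,0,0,0,0]}' |egrep 'pos|force:'
python3 - <<'E'
from h import *
m=env.camera_model("wrist");f=env.grab_frame("wrist");g=env.grab_frame("side");ms=env.camera_model("side")
x,y=proj(ms,[590,-140,110]).astype(int)
cv2.imwrite("pics/s11.png",np.hstack([cv2.resize(g[y-50:y+50,x-50:x+50],(384,384),interpolation=cv2.INTER_CUBIC),f[:,80:480]])[:,:,::-1])
E
```

```text
ee_pos: [633.0, -143.2, 101.6]
force: [1.5, -0.4, -1.1]
gripper_force: 0.9
ee_pos: [602.0, -148.1, 101.1]
force: [0.4, -0.6, -0.4]
gripper_force: 0.0
```

View pics/s11.png

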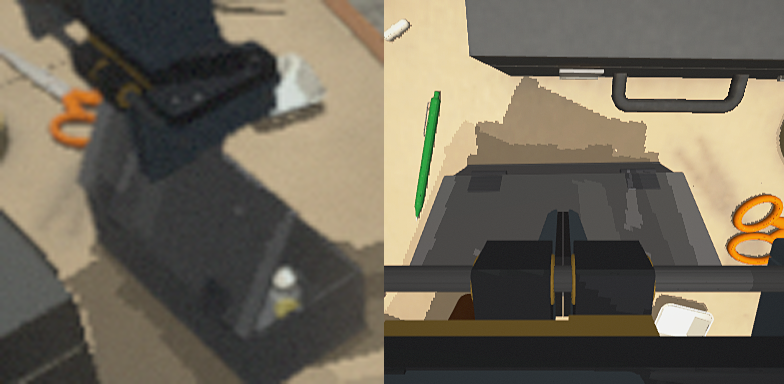

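The lid now leans forward (outer face visible, hinge edge at row 165) and the vial stands in its bay. I'll follow the arc down with the fingertips.

```bash
J='python3 -m jog'
$J '{"jaw":[0,0,0,0,0,0,0,0,0],"slide":[[-0.34,0,0.21],[-0.34,0,0.22],[-0.2,0,0.26],[-0.2,0,0.27],[-0.14,0,0.3],[-0.13,0,0.3],[-0.05,0,0.25],[-0.05,0,0.25],[0,0,0]],"spin":[0,0,0,0,0,0,0,0,0]}' |egrep 'pos|force:'
for i in 1; do
python3 ok.py 9 && $J '{"jaw":[0,0],"slide":[[0,0,0.1],[0,0,0]],"spin":[0,0]}' |egrep 'pos|force:'
python3 ok.py 9 && $J '{"jaw":[0,0],"slide":[[0,0,0.07],[0,0,0]],"spin":[0,0]}' |egrep 'pos|force:'
python3 ok.py 9 && $J '{"jaw":[0,0],"slide":[[0,0,0.05],[0,0,0]],"spin":[0,0]}' |egrep 'pos|force:'
python3 ok.py 9 && $J '{"jaw":[0,0],"slide":[[0,0,0.05],[0,0,0]],"spin":[0,0]}' |egrep 'pos|force:'
python3 ok.py 9 && $J '{"jaw":[0,0],"slide":[[0,0,0.05],[0,0,0]],"spin":[0,0]}' |egrep 'pos|force:'
done
```

```text
ee_pos: [559.8, -154.9, 37.8]
force: [1.0, -0.9, -0.9]
gripper_force: 0.0
ee_pos: [560.9, -155.2, 36.1]
force: [-0.1, 0.2, -0.3]
gripper_force: 0.0
ee_pos: [560.9, -155.3, 34.2]
force: [-0.3, -0.3, 0.4]
gripper_force: 0.0
ee_pos: [560.8, -155.3, 33.0]
force: [-1.1, 0.5, 2.1]
gripper_force: 1.2
ee_pos: [560.9, -155.3, 32.9]
force: [-2.5, 1.0, 10.0]
gripper_force: 5.4
```

```bash
J='python3 -m jog'
$J '{"jaw":[0,0],"slide":[[0,0,0.03],[0,0,0]],"spin":[0,0]}' |egrep 'pos|force:'
$J '{"jaw":[0,60,60,60,60,60,60],"slide":[[0,0,-0.5],[0,0,-0.8],[0,0,-0.9],[0,0,-0.9],[0,0,-0.9],[0,0,0],[0,0,0]],"spin":[0,0,0,0,0,0.6,0.61]}' |egrep 'pos|force:'
$J '{"jaw":[60,60,60,60,60,60,60,60,60,60],"slide":[[-0.9,-0.925,0],[-0.9,-0.925,0],[-0.9,-0.925,0],[-0.9,-0.925,0],[-0.9,-0.925,0],[-0.9,-0.925,0],[-0.9,-0.925,0],[-0.9,-0.925,0],[0,0,0],[0,0,0]],"spin":[0,0,0,0,0,0,0,0,0,0]}' |egrep 'pos|force:|rot|time'
python3 - <<'E'
from h import *
import pickle
m=env.camera_model("wrist");f=env.grab_frame("wrist");pickle.dump((m,f),open("w12.pkl","wb"))
hsv=cv2.cvtColor(f,cv2.COLOR_RGB2HSV)
c=blob((hsv[:,:,0]<8)&(hsv[:,:,1]>160)&(hsv[:,:,2]>100),proj(m,[428,67,86]),25)
P=np.array([onz(m,p,86)[:2] for p in c],np.float32);print("redcap",cv2.minEnclosingCircle(P))
u=proj(m,[428,67,60]).astype(int);print(u)
for r in range(u[1]-36,u[1]+37,6): print(r,[tuple(hsv[r,c]) .__repr__().replace('np.uint8','') for c in range(u[0]-36,u[0]+37,8)])
E
```

```text
ee_pos: [560.9, -155.3, 32.8]
force: [-4.0, 1.7, 16.2]
gripper_force: 7.8
ee_pos: [561.2, -155.4, 151.3]
force: [-1.1, -0.6, -0.7]
gripper_force: 0.0
time_s: 35.2
ee_pos: [344.8, 67.1, 150.5]
ee_rot: [180.0, -0.1, 0.1]
force: [0.5, 0.3, -0.6]
gripper_force: 0.0
redcap ((427.8230285644531, 66.89960479736328), 14.578200340270996)
[260 100]
64 ['((19), (78), (223))', '((19), (76), (222))', '((19), (77), (222))', '((19), (77), (224))', '((19), (77), (224))', '((19), (77), (224))', '((19), (79), (225))', '((20), (78), (226))', '((18), (76), (225))', '((19), (80), (223))']
70 ['((20), (75), (224))', '((19), (77), (223))', '((19), (77), (224))', '((20), (78), (225))', '((20), (79), (223))', '((19), (76), (225))', '((20), (76), (225))', '((20), (78), (226))', '((18), (74), (224))', '((19), (79), (224))']
76 ['((20), (75), (225))', '((19), (79), (225))', '((19), (76), (226))', '((20), (76), (224))', '((19), (77), (225))', '((18), (83), (205))', '((19), (76), (227))', '((20), (78), (226))', '((19), (77), (224))', '((20), (82), (225))']
82 ['((19), (74), (224))', '((19), (77), (225))', '((19), 
[... 1584 characters left out ...]
['((17), (80), (146))', '((18), (83), (145))', '((18), (80), (146))', '((18), (81), (148))', '((17), (76), (131))', '((16), (82), (149))', '((18), (82), (149))', '((17), (79), (148))', '((17), (84), (149))', '((17), (84), (149))']
130 ['((17), (80), (147))', '((18), (81), (145))', '((18), (82), (146))', '((18), (79), (148))', '((18), (83), (147))', '((17), (82), (149))', '((17), (83), (150))', '((17), (84), (149))', '((18), (79), (149))', '((17), (81), (148))']
136 ['((18), (81), (148))', '((17), (80), (147))', '((17), (77), (146))', '((18), (82), (147))', '((17), (80), (149))', '((18), (81), (148))', '((17), (81), (148))', '((17), (84), (149))', '((17), (81), (148))', '((18), (84), (143))']
```

Run:
```python
from h import *
import pickle
m,f=pickle.load(open("w12.pkl","rb"));hsv=cv2.cvtColor(cv2.GaussianBlur(f,(3,3),0),cv2.COLOR_RGB2HSV)
for hm in(13,14,15):
    k=((hsv[:,:,0]<=hm)).astype(np.uint8);k=cv2.morphologyEx(k,cv2.MORPH_OPEN,np.ones((3,3)))
    c=blob(k>0,(260,100),34);P=np.array([onz(m,p,60)[:2] for p in c],np.float32);print(hm,cv2.minAreaRect(P),cv2.contourArea(P))
x,y=260,100
for r in range(76,126,2): print(r,''.join('#' if v and s<150 else 'r' if v else '.' for v,s in zip(hsv[r,230:292,0]<=14,hsv[r,230:292,1])))
for n,uvz in dict(drop=[428,-56,100]).items(): print(n,proj(m,uvz))
```

```text
13 ((427.8312683105469, 66.97891998291016), (36.7886848449707, 37.213436126708984), 22.7305850982666) 1244.2218221699586
14 ((427.57220458984375, 66.82658386230469), (37.731689453125, 37.437835693359375), 23.25103759765625) 1283.5596918223891
15 ((427.7406921386719, 66.91942596435547), (38.009727478027344, 38.167686462402344), 23.042705535888672) 1322.5582094457932
76 ..............................................................
78 ...............................##########.....................
80 ...........................################...................
82 .......................#####################..................
84 ..................########rrrrrrrrr##########.................
86 ..............########rrrrrrrrrrrrrrrrr#######................
88 ...........########rrrrrrrrrrrrrrrrrrrrrrr####................
90 .........#########rrrrrrrrrrrrrrrrrrrrrrrrrr###...............
92 .........########rrrrrrrrrrrrrrrrrrrrrrrrrrrr###..............
94 ........########rrrrrrrrrrrrrrrrrrrrrrrrrrrrrr###.............
96 ........#######rrrrrrrrrrrrrrrrrrrrrrrrrrrrrrrr###............
98 ...
[... 263 characters left out ...]
6 ............####rrrrrrrrrrrrrrrrrrrrrrrrrrrrrr#######.........
108 .............####rrrrrrrrrrrrrrrrrrrrrrrrrrrr########.........
110 ..............####rrrrrrrrrrrrrrrrrrrrrrrrrr########..........
112 ...............####rrrrrrrrrrrrrrrrrrrrrrr###########.........
114 ................######rrrrrrrrrrrrrrrrrr########..............
116 ................##########rrrrrrrrrr########..................
118 .................#####################........................
120 ..................################............................
122 .....................#########................................
124 .......................##.....................................
drop [405.34879088 100.02130468]
```

The bottle measures 38×38 mm, centred at (427.7, 66.9), yaw 23°. I'll grasp it at yaw 23.

```bash
J='python3 -m jog'
$J '{"jaw":[70,70,70,70,70,70,70,70],"slide":[[0.92,0,0],[0.92,0,0],[0.92,0,0],[0,0,0],[0,0,0],[0,0,0],[0,0,0],[0,0,0]],"spin":[0,0,0,-1,-1,-0.87,0,0]}' |egrep 'pos|rot'
$J '{"jaw":[70,70,70,70,70,70,70,70],"slide":[[0,0,0.8],[0,0,0.9],[0,0,0.9],[0,0,0.9],[0,0,0.9],[0,0,0.5],[0,0,0.4],[0,0,0]],"spin":[0,0,0,0,0,0,0,0]}' |egrep 'pos|force:'
python3 ok.py 5 && $J '{"jaw":[25,25,25,25,25,25,25],"slide":[[0,0,0],[0,0,0],[0,0,0],[0,0,0],[0,0,0],[0,0,0],[0,0,0]],"spin":[0,0,0,0,0,0,0]}' 20
```

```text
ee_pos: [428.2, 66.1, 150.0]
ee_rot: [180.0, 0.0, 22.7]
ee_pos: [426.6, 66.3, -10.1]
force: [-0.5, -0.2, 0.1]
gripper_force: 0.0
time_s: 37.55
ee_pos: [428.0, 66.8, -8.3]
ee_rot: [180.0, -0.1, 22.9]
force: [0.0, -0.6, 6.1]
gripper_width: 37.7
gripper_force: 20.0
```

```bash
J='python3 -m jog'
$J '{"jaw":[25,25,25,25,25],"slide":[[0,0,-0.5],[0,0,-0.8],[0,0,-0.9],[0,0,-0.9],[0,0,0]],"spin":[0,0,0,0,0]}' |egrep 'pos|force:|wid'
python3 - <<'E'
from h import *
import pickle
m,f=pickle.load(open("w10.pkl","rb"));m7,f7=pickle.load(open("w7.pkl","rb"));m12,f12=pickle.load(open("w12.pkl","rb"))
print("w10 rim FR/BR",onz(m,(110,143),30).round(0),onz(m,(110,70),30).round(0),onz(m,(118,143),0).round(0))
h=cv2.cvtColor(f7,cv2.COLOR_RGB2HSV)
# rim = low saturation bright; row profiles
for r in(40,60): print(r,[(int(c),int(h[r,c,1]),int(h[r,c,2])) for c in range(284,424,4)])
h=cv2.cvtColor(f12,cv2.COLOR_RGB2HSV)
for c,z in((570,0),): print(proj(m12,[526,176,30]),proj(m12,[526,103,30]),proj(m12,[526,249,30]))
E
```

```text
ee_pos: [430.0, 67.2, 86.9]
force: [0.2, -0.1, -1.6]
gripper_width: 37.9
gripper_force: 20.0
w10 rim FR/BR [532. 100.  30.] [621. 101.  30.] [527. 103.   0.]
40 [(284, 83, 206), (288, 83, 184), (292, 41, 50), (296, 42, 206), (300, 2, 219), (304, 1, 218), (308, 2, 219), (312, 1, 218), (316, 1, 218), (320, 1, 217), (324, 2, 218), (328, 1, 218), (332, 2, 218), (336, 43, 180), (340, 42, 61), (344, 23, 192), (348, 1, 217), (352, 2, 217), (356, 1, 216), (360, 2, 217), (364, 2, 216), (368, 4, 216), (372, 5, 216), (376, 5, 216), (380, 7, 216), (384, 6, 215), (388, 7, 215), (392, 8, 215), (396, 9, 216), (400, 9, 216), (404, 41, 111), (408, 38, 74), (412, 38, 74), (416, 10, 228), (420, 83, 194)]
60 [(284, 80, 206), (288, 81, 182), (292, 46, 61), (296, 31, 181), (300, 1, 220), (304, 2, 220), (308, 1, 219), (312, 1, 219), (316, 2, 220), (320, 2, 220), (324, 1, 219), (328, 2, 219), (332, 7, 224), (336, 39, 65), (340, 49, 189), (344, 3, 223), (348, 1, 218), (352, 1, 219), (356, 1, 218), (360, 1, 218), (364, 2, 218), (368, 2, 217), (372, 2, 218), (376, 4, 217), (380, 5, 217), (384, 5, 217), (388, 6, 217), (392, 6, 216), (396, 7, 217), (400, 6, 218), (404, 37, 69), (408, 37, 75), (412, 45, 194), (416, 92, 196), (420, 84, 197)]
[149.13009909  -3.97598634] [223.44718483  -3.96085092] [74.83839652 -3.9911166 ]
```

```bash
J='python3 -m jog'
$J '{"jaw":[25,25,25,25,25,25,25,25,25,25],"slide":[[0,0,0],[0,0,0],[0,0,0],[0.82,-0.43,0],[0.82,-0.43,0],[0.82,-0.43,0],[0.82,-0.43,0],[0.82,-0.43,0],[0.82,-0.43,0],[0,0,0]],"spin":[1,1,0.74,0,0,0,0,0,0,0]}' |egrep 'pos|rot'
$J '{"jaw":[25,25,25,25,25,25],"slide":[[0,0,0.6],[0,0,0.7],[0,0,0.7],[0,0,0.5],[0,0,0],[0,0,0]],"spin":[0,0,0,0,0,0]}' |egrep 'pos|force:'
python3 ok.py 5 && $J '{"jaw":[25,25],"slide":[[0,0,0.15],[0,0,0]],"spin":[0,0]}' |egrep 'pos|force:'
python3 ok.py 5 && $J '{"jaw":[25,25],"slide":[[0,0,0.1],[0,0,0]],"spin":[0,0]}' |egrep 'pos|force:'
```

```text
ee_pos: [576.0, 148.2, 82.1]
ee_rot: [-180.0, -0.0, 1.1]
ee_pos: [572.8, 146.4, 8.6]
force: [1.0, 0.7, -1.0]
gripper_force: 20.0
ee_pos: [573.8, 146.8, 5.0]
force: [0.3, -0.3, -1.9]
gripper_force: 20.0
ee_pos: [573.7, 146.8, 1.7]
force: [-0.1, 0.1, -1.7]
gripper_force: 20.0
```

```bash
J='python3 -m jog'
python3 ok.py 4 && $J '{"jaw":[25,25],"slide":[[0,0,0.1],[0,0,0]],"spin":[0,0]}' |egrep 'pos|force:'
python3 ok.py 4 && $J '{"jaw":[25,25],"slide":[[0,0,0.06],[0,0,0]],"spin":[0,0]}' |egrep 'pos|force:'
python3 ok.py 4 && $J '{"jaw":[25,25],"slide":[[0,0,0.05],[0,0,0]],"spin":[0,0]}' |egrep 'pos|force:'
$J '{"jaw":[48,48,48,48,48,48,48,48,48,48],"slide":[[0,0,0],[0,0,0],[0,0,0],[0,0,-0.3],[0,0,-0.6],[0,0,-1],[0,0,-1],[0,0,-1],[0,0,-1],[0,0,-1]],"spin":[0,0,0,0,0,0,0,0,0,0]}' |egrep 'pos|force:|wid'
```

```text
ee_pos: [573.5, 146.7, -1.6]
force: [-1.3, -0.6, -0.2]
gripper_force: 20.0
ee_pos: [573.8, 146.8, -3.2]
force: [-0.2, 0.6, -1.3]
gripper_force: 20.0
ee_pos: [573.9, 146.8, -3.3]
force: [-1.7, -1.0, 6.5]
gripper_force: 20.0
ee_pos: [573.6, 146.8, 174.3]
force: [0.6, 0.0, -0.2]
gripper_width: 48.3
gripper_force: 0.0
```

```bash
J='python3 -m jog'
$J '{"jaw":[65,65,65,65,65,65,65,65,65,65],"slide":[[-0.95,0.84,0],[-0.95,0.84,0],[-0.95,0.84,0],[-0.95,0.84,0],[-0.95,0.84,0],[-0.95,0.84,0],[-0.95,0.84,0],[-0.95,0.84,0],[0,0,0],[0,0,0]],"spin":[0,0,0,0,0,0,0,0,0,0]}' |egrep 'pos|rot|time'
python3 - <<'E'
from h import *
import pickle
m=env.camera_model("wrist");f=env.grab_frame("wrist");pickle.dump((m,f),open("w13.pkl","wb"))
hsv=cv2.cvtColor(f,cv2.COLOR_RGB2HSV)
u=proj(m,[428,-56,50]).astype(int);print(u)
k=hsv[:,:,2]<95
for r in range(u[1]-32,u[1]+40,3): print(r,''.join('#' if v<45 else 'o' if v<100 else '.' for v in hsv[r,u[0]-36:u[0]+40,2]),hsv[r,u[0]].tolist())
E
```

```text
time_s: 42.65
ee_pos: [349.6, -59.1, 173.2]
ee_rot: [180.0, -0.1, 0.9]
[257 105]
73 ............................................................................ [18, 82, 217]
76 ............................................................................ [18, 87, 217]
79 ............................................................................ [18, 83, 217]
82 ............................................................................ [18, 82, 217]
85 ............................................................................ [18, 84, 219]
88 ............................................................................ [18, 83, 219]
91 ............................................................................ [18, 83, 120]
94 .....................................ooooooooo.............................. [16, 89, 106]
97 ...............................oooooooo.....ooooooo......................... [13, 213, 73]
100 .............................oooooooooooooooooo..oooo....................... [11, 44, 46]
103 ...........................oooooo#oooooooooooooooo.oooo....................
[... 543 characters left out ...]
..................... [13, 202, 43]
124 ............................................................................ [18, 83, 144]
127 ............................................................................ [18, 84, 137]
130 ............................................................................ [18, 86, 137]
133 ............................................................................ [18, 86, 137]
136 ............................................................................ [17, 83, 138]
139 ............................................................................ [18, 85, 138]
142 ............................................................................ [18, 83, 107]
```

Run:
```python
from h import *
import pickle
m,f=pickle.load(open("w13.pkl","rb"));hsv=cv2.cvtColor(f,cv2.COLOR_RGB2HSV)
k=(hsv[:,:,2]<100)|((hsv[:,:,1]>120)&(hsv[:,:,0]<16))
c=blob(k,(262,108),26)
for z in(40,48):
    P=np.array([onz(m,p,z)[:2] for p in c],np.float32);print(z,cv2.minEnclosingCircle(P),P.min(0),P.max(0))
print(env.state()["qpos"].round(0))
```

```text
40 ((424.34393310546875, -59.68745422363281), 16.83479881286621) [408.12146  -76.427246] [439.82764  -43.608173]
48 ((424.4975280761719, -59.6202507019043), 16.438840866088867) [408.6566   -75.966324] [439.61697 -43.91918]
[-11.  -2. 115.   0.  67.  78.]
```

```bash
J='python3 -m jog'
$J '{"jaw":[65,65,65,65,65,65,65,65,65],"slide":[[0.83,0,0],[0.83,0,0],[0.83,0,0],[0,0,0],[0,0,0],[0,0,0],[0,0,0],[0,0,0],[0,0,0]],"spin":[0,0,0,-1,-1,-1,-1,-1,-1]}' |egrep 'pos|rot'
$J '{"jaw":[65,65,65,65,65,65,65],"slide":[[0,0,0],[0,0,0],[0,0,0],[0,0,0],[0,0,0],[0,0,0],[0,0,0]],"spin":[-1,-1,-1,-1,-1,-0.14,0]}' |egrep 'pos|rot'
$J '{"jaw":[65,65,65,65,65,65,65,65],"slide":[[0,0,0.8],[0,0,1],[0,0,1],[0,0,1],[0,0,1],[0,0,0.9],[0,0,0.5],[0,0,0]],"spin":[0,0,0,0,0,0,0,0]}' |egrep 'pos|force:'
python3 ok.py 5 && $J '{"jaw":[20,20,20,20,20,20,20],"slide":[[0,0,0],[0,0,0],[0,0,0],[0,0,0],[0,0,0],[0,0,0],[0,0,0]],"spin":[0,0,0,0,0,0,0]}' 15
```

```text
ee_pos: [425.3, -56.4, 172.3]
ee_rot: [-180.0, -0.0, 49.5]
ee_pos: [424.8, -56.9, 172.4]
ee_rot: [180.0, -0.0, 90.1]
ee_pos: [422.7, -57.0, -15.3]
force: [0.2, 0.0, -0.6]
gripper_force: 0.0
time_s: 45.8
ee_pos: [424.5, -57.6, -13.0]
ee_rot: [179.9, 0.0, 90.1]
force: [-1.7, -0.3, 6.6]
gripper_width: 31.8
gripper_force: 15.0
```

```bash
J='python3 -m jog'
$J '{"jaw":[20,20,20,20,20,20],"slide":[[0,0,-0.5],[0,0,-0.8],[0,0,-0.9],[0,0,-0.9],[0,0,-0.9],[0,0,-0.5]],"spin":[0,0,0,0,0,0]}' |egrep 'pos|wid'
$J '{"jaw":[20,20,20,20,20,20,20,20,20,20],"slide":[[0.92,0.5,0],[0.92,0.5,0],[0.92,0.5,0],[0.92,0.5,0],[0.92,0.5,0],[0.92,0.5,0],[0.92,0.5,0],[0.92,0.5,0],[0.92,0.5,0],[0.92,0.5,0]],"spin":[0,0,0,0,0,0,0,0,0,0]}' |egrep 'pos|wid'
$J '{"jaw":[20,20],"slide":[[0,0,0],[0,0,0]],"spin":[0,0]}' |egrep 'pos|rot|wid'
python3 - <<'E'
from h import *
import pickle
m=env.camera_model("wrist");f=env.grab_frame("wrist");g=env.grab_frame("side");pickle.dump((m,f,g),open("w14.pkl","wb"))
mt=env.camera_model("side")
for n,p in dict(buf=[574,147,91],drop=[574,217,140]).items(): print(n,proj(mt,p))
h=cv2.cvtColor(g,cv2.COLOR_RGB2HSV);k=(h[:,:,0]<8)&(h[:,:,1]>150)&(h[:,:,2]>80)
c=blob(k,proj(mt,[574,147,86]),20);print("red cap px",c.mean(0),onz(mt,c.mean(0),86))
E
```

```text
ee_pos: [424.9, -57.7, 123.4]
gripper_width: 31.4
ee_pos: [573.5, 219.9, 120.9]
gripper_width: 31.4
ee_pos: [572.8, 218.9, 120.6]
ee_rot: [-179.9, 0.1, 90.2]
gripper_width: 31.6
buf [271.50629627 238.01276445]
drop [290.72326883 250.00533721]Traceback (most recent call last):
  File "<stdin>", line 7, in <module>
  File "h.py", line 17, in blob
    n,l,st,c=cv2.connectedComponentsWithStats(mk.astype(np.uint8));i=1+np.argmax(st[1:,4])
                                                                       ~~~~~~~~~^^^^^^^^^^
    return _wrapfunc(a, 'argmax', axis=axis, out=out, **kwds)
    return bound(*args, **kwds)
ValueError: attempt to get argmax of an empty sequence
```

```bash
J='python3 -m jog'
$J '{"jaw":[20,20,20,20,20,20,20],"slide":[[0,0,0.7],[0,0,0.8],[0,0,0.8],[0,0,0.8],[0,0,0.6],[0,0,0.25],[0,0,0]],"spin":[0,0,0,0,0,0,0]}' |egrep 'pos|force:'
python3 ok.py 4 && $J '{"jaw":[20,20],"slide":[[0,0,0.1],[0,0,0]],"spin":[0,0]}' |egrep 'pos|force:'
python3 ok.py 4 && $J '{"jaw":[20,20],"slide":[[0,0,0.1],[0,0,0]],"spin":[0,0]}' |egrep 'pos|force:'
python3 ok.py 4 && $J '{"jaw":[20,20],"slide":[[0,0,0.07],[0,0,0]],"spin":[0,0]}' |egrep 'pos|force:'
```

```text
ee_pos: [572.5, 217.8, 2.3]
force: [-0.1, -0.4, -1.1]
gripper_force: 15.0
ee_pos: [573.9, 218.9, 0.8]
force: [0.3, -0.4, -0.7]
gripper_force: 15.0
ee_pos: [573.4, 218.9, -2.9]
force: [-0.5, 0.4, -1.2]
gripper_force: 15.0
ee_pos: [573.3, 218.8, -5.3]
force: [-0.0, 0.3, 0.1]
gripper_force: 15.0
```

```bash
J='python3 -m jog'
python3 ok.py 4 && $J '{"jaw":[20,20],"slide":[[0,0,0.07],[0,0,0]],"spin":[0,0]}' |egrep 'pos|force:'
python3 ok.py 4 && $J '{"jaw":[20,20],"slide":[[0,0,0.05],[0,0,0]],"spin":[0,0]}' |egrep 'pos|force:'
$J '{"jaw":[46,46,46,46,46,46,46,46,46,46],"slide":[[0,0,0],[0,0,0],[0,0,0],[0,0,0],[0,0,-0.3],[0,0,-0.6],[0,0,-1],[0,0,-1],[0,0,-1],[0,0,-1]],"spin":[0,0,0,0,0,0,0,0,0,0]}' |egrep 'pos|force:|wid'
$J '{"jaw":[46,46,46,46,46,46,46,46,46,46],"slide":[[0,0,-1],[0,0,-1],[-0.9,-0.6,0],[-0.9,-0.6,0],[-0.9,-0.6,0],[-0.9,-0.6,0],[-0.9,-0.6,0],[-0.9,-0.6,0],[-0.9,-0.6,0],[0,0,0]],"spin":[0,0,0,0,0,0,0,0,0,0]}' |egrep 'pos|force:|time'
python3 - <<'E'
from h import *
f=env.grab_frame("wrist");g=env.grab_frame("side");t=env.grab_frame("top")
a=cv2.resize(g[80:330,140:400],(416,400),interpolation=cv2.INTER_CUBIC);b=cv2.resize(t[140:260,110:380],(384,171))
c=cv2.resize(f,(384,288))[:229]
cv2.imwrite("pics/fin.png",np.hstack([a,np.vstack([b,c])])[:,:,::-1])
E
```

```text
ee_pos: [573.2, 218.8, -7.6]
force: [1.5, 0.0, -0.7]
gripper_force: 15.0
ee_pos: [573.5, 218.9, -8.0]
force: [-1.8, -0.4, 4.2]
gripper_force: 15.0
ee_pos: [573.3, 218.8, 140.2]
force: [-0.8, 0.3, 0.3]
gripper_width: 45.7
gripper_force: 0.0
time_s: 51.4
ee_pos: [445.6, 27.4, 199.0]
force: [-0.0, 1.5, 0.8]
gripper_force: 0.0
```

View pics/fin.png

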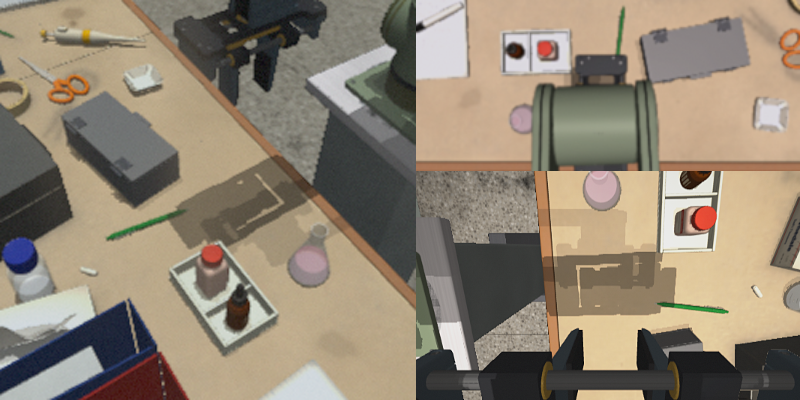

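The lid is flat closed, at (120,150) in the side view. The buffer bottle (212,270) and dropper (237,310) stand upright in their bays, and the flask and boat are where they were. The gripper is clear of everything.

```bash
python3 -c "
from workcell import env
print(env.job_done())"
```

```text
the job is handed in; nothing more can be done
None
```

Both kits are packed and the job is handed in at about 51 s: timer and vial in the closed box, buffer and dropper bottles upright in the caddy, flask and weighing boat left where they stood.

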